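Find the valve with the worn spindle and mark it

TASK

One of the three red valves has a worn pin, so its steel spindle has side play: find it by feel, nudging the spindles sideways with the fingers (without gripping them, never harder than about 12 N), and rock the loose one clearly to the left and then clearly to the right, as seen from the robot, leaving it leaning to the right. Then pick up the yellow marker collar and lower it over the loose spindle until it lies flat on the valve's top, without dropping it. Never put it over a sound spindle, and leave everything else on the bench where it is.

Things in the scene. Friction and masses are not known exactly. Their poses are not given: they have to be found in the camera images.
- valve_a_seat (a point): Centre of the flat top (54 mm wide, 90 mm above the bench) of one of three look-alike red valves bolted down (90 mm round foot, 64 mm body, outlet reaching 72 mm out, away from the robot); any one may be the loose one. x: along the outlet, away from the robot; y: left as seen from the robot; z up. The spindle stands up through this point.
- spindle_a_tip (a point): Top of that valve's steel spindle: 12 mm round rod, 60 mm out of the seat, hinged on a pin 15 mm below it, rocking only along the seat's y. Sound: stiff, pushed 42 mm above the seat it yields 1 mm per 8 N and springs back. Loose: rocks about 8 mm each way at the tip under about 1 N, stays where left, then meets a hard stop. All start nearly upright.
- valve_b_seat (a point): Centre of the flat top (54 mm wide, 90 mm above the bench) of one of three look-alike red valves bolted down (90 mm round foot, 64 mm body, outlet reaching 72 mm out, away from the robot); any one may be the loose one. x: along the outlet, away from the robot; y: left as seen from the robot; z up. The spindle stands up through this point.
- spindle_b_tip (a point): Top of that valve's steel spindle: 12 mm round rod, 60 mm out of the seat, hinged on a pin 15 mm below it, rocking only along the seat's y. Sound: stiff, pushed 42 mm above the seat it yields 1 mm per 8 N and springs back. Loose: rocks about 8 mm each way at the tip under about 1 N, stays where left, then meets a hard stop. All start nearly upright.
- valve_c_seat (a point): Centre of the flat top (54 mm wide, 90 mm above the bench) of one of three look-alike red valves bolted down (90 mm round foot, 64 mm body, outlet reaching 72 mm out, away from the robot); any one may be the loose one. x: along the outlet, away from the robot; y: left as seen from the robot; z up. The spindle stands up through this point.
- spindle_c_tip (a point): Top of that valve's steel spindle: 12 mm round rod, 60 mm out of the seat, hinged on a pin 15 mm below it, rocking only along the seat's y. Sound: stiff, pushed 42 mm above the seat it yields 1 mm per 8 N and springs back. Loose: rocks about 8 mm each way at the tip under about 1 N, stays where left, then meets a hard stop. All start nearly upright.
- collar_mid (a point): Centre, half-way up, of the yellow plastic marker collar lying flat on the bench: ring 50 mm outside, 27 mm bore, 14 mm high, about 40 g; z is its axis.
- steel_ring: Bystander, to be left alone: bare steel ring, 56 mm outside, 12 mm high, not the marker; origin under its centre.
- wrench: Bystander, to be left alone: steel wrench lying on the bench, origin at its underside.
- screwdriver: Bystander, to be left alone: screwdriver with blue handle lying on the bench, origin at its underside.
- spare_elbow: Bystander, to be left alone: loose red pipe fitting without a spindle, 90 mm foot, about 70 mm high; origin under its foot.
- funnel: Bystander, to be left alone: brass funnel standing mouth down, 94 mm wide, 100 mm high; origin under its centre.
- tin: Bystander, to be left alone: plain metal tin, 72 mm wide, 90 mm high; origin under its centre.
- nut_bowl: Bystander, to be left alone: dark steel bowl, 90 mm wide, 35 mm high; origin under its centre.
Not all that is in view belongs to the job. Leave any blue look-alike of the part that bears valve_b_seat alone.

How it is judged:
On the way, in this order (a step that is already met when the one before it is completed fails the run):
1. a spindle has been rocked to the left, its tip at least 4 mm from the centre (only a loose one can be, within the force limit) ((y of spindle_a_tip in the frame of valve_a_seat above 0.004 m or y of spindle_b_tip in the frame of valve_b_seat above 0.004 m or y of spindle_c_tip in the frame of valve_c_seat above 0.004 m)), for 0.05 s.
2. a spindle has been rocked to the right, its tip at least 4 mm from the centre ((y of spindle_a_tip in the frame of valve_a_seat below -0.004 m or y of spindle_b_tip in the frame of valve_b_seat below -0.004 m or y of spindle_c_tip in the frame of valve_c_seat below -0.004 m)), for 0.05 s.
3. the collar lies flat on a valve's top, over a spindle that has stayed leaning to the right as only a loose one does (((horizontal distance between collar_mid and valve_a_seat below 0.0135 m and z of collar_mid in the frame of valve_a_seat between 0.004 and 0.01 m and y of spindle_a_tip in the frame of valve_a_seat below -0.002 m) or (horizontal distance between collar_mid and valve_b_seat below 0.0135 m and z of collar_mid in the frame of valve_b_seat between 0.004 and 0.01 m and y of spindle_b_tip in the frame of valve_b_seat below -0.002 m) or (horizontal distance between collar_mid and valve_c_seat below 0.0135 m and z of collar_mid in the frame of valve_c_seat between 0.004 and 0.01 m and y of spindle_c_tip in the frame of valve_c_seat below -0.002 m))), for 0.2 s.
At the end, for the whole second after the job is handed in: The loose spindle stands leaning to the right (tip at least 2 mm off centre) and the yellow collar is round it, flat (tilt under 0.12 rad) on that valve's top (its middle 4 to 10 mm above the seat and within 13.5 mm of its centre), released and at rest (((horizontal distance between collar_mid and valve_a_seat below 0.0135 m and z of collar_mid in the frame of valve_a_seat between 0.004 and 0.01 m and y of spindle_a_tip in the frame of valve_a_seat below -0.002 m) or (horizontal distance between collar_mid and valve_b_seat below 0.0135 m and z of collar_mid in the frame of valve_b_seat between 0.004 and 0.01 m and y of spindle_b_tip in the frame of valve_b_seat below -0.002 m) or (horizontal distance between collar_mid and valve_c_seat below 0.0135 m and z of collar_mid in the frame of valve_c_seat between 0.004 and 0.01 m and y of spindle_c_tip in the frame of valve_c_seat below -0.002 m)) and angle between collar_mid's own z axis and vertical below 0.12 rad and contact force between the fingers and collar below 0.1 N and linear speed of collar below 0.02 m/s); the robot touches nothing.
It fails at once if a spindle is pushed with more than 14 N (contact force between anything else and spindle_a above 14 N or contact force between anything else and spindle_b above 14 N or contact force between anything else and spindle_c above 14 N).
It fails at once if the collar is put over an upright spindle (tip within 1 mm of the centre: a sound one, or a loose one not left leaning) ((horizontal distance between collar_mid and valve_a_seat below 0.0135 m and z of collar_mid in the frame of valve_a_seat below 0.03 m and y of spindle_a_tip in the frame of valve_a_seat between -0.001 and 0.001 m) or (horizontal distance between collar_mid and valve_b_seat below 0.0135 m and z of collar_mid in the frame of valve_b_seat below 0.03 m and y of spindle_b_tip in the frame of valve_b_seat between -0.001 and 0.001 m) or (horizontal distance between collar_mid and valve_c_seat below 0.0135 m and z of collar_mid in the frame of valve_c_seat below 0.03 m and y of spindle_c_tip in the frame of valve_c_seat between -0.001 and 0.001 m)).
It fails at once if the collar is dropped down a spindle (faster than 0.55 m/s) (((horizontal distance between collar_mid and valve_a_seat below 0.016 m and z of collar_mid in the frame of valve_a_seat below 0.06 m) or (horizontal distance between collar_mid and valve_b_seat below 0.016 m and z of collar_mid in the frame of valve_b_seat below 0.06 m) or (horizontal distance between collar_mid and valve_c_seat below 0.016 m and z of collar_mid in the frame of valve_c_seat below 0.06 m)) and linear speed of collar above 0.55 m/s).
It fails at once if a bystander is moved by more than 30 mm (distance of any of steel_ring, wrench, screwdriver, spare_elbow, funnel, tin, nut_bowl from where it was at the start of the episode above 0.03 m).
It also fails if it takes over 67 s, if anything falls off the work surface, if the arm or the gripper's body presses on something with over 40 N, if the wrist force passes 120 N, or if a joint passes its speed limit or range.

ROBOT

A 7-joint arm with a two-finger parallel gripper is mounted at the origin on the work surface. World frame = base frame: x ahead of the robot, y to its left, z up, the work surface at z = 0. Lengths are in m, angles in rad, forces in N, time in s.
With the tool pointing down it reaches from about 0.4 to 0.85 m from the base axis. Payload 4.5 kg.
Tool frame: the origin (TCP) lies at the very end of the fingers, on their centre line; the grasp point (between the pads) lies 19 mm behind it (r.grip_point_offset is the distance from the TCP to the grasp point, in m); y points along the fingers, x is the direction in which the jaws open and shut, and the axes are right-handed (so a half turn about y gives the same grasp; the last joint's range is limited). The gripper opens to 88 mm and grips with 3 to 60 N. Pads are 18 mm wide; open, the fingers measure 123 mm over their backs; the gripper's body (75 mm by 187 mm) begins 45 mm behind the grasp point.
Start: joints at [-1.289, 0.689, -0.195, 1.565, 0.157, 0.902, -0.215], TCP at [0.153, 0.606, 0.239] pointing down, gripper open.
Joint ranges: [-3.01, 3.01], [-0.46, 2.08], [-1.47, 1.51], [0.13, 2.56], [-1, 4.14], [0.04, 2.09], [-2.66, 2.66]. Speed limits (rad/s): [2.57, 2.57, 3.14, 3.14, 3.14, 3.14, 3.14].

INTERFACE

Orientations are given as a unit quaternion [x, y, z, w].
In Python, from plant import get_state, snapshot, camera_params, job, r gives the robot as it stands.
- The arm moves only by the tool carry_out, never from a script. Its arguments are lists of equal length, an entry for each row: "offset": the shift along the world's x, y, z in m, a list of three; "twist": the turn about the world's z in degrees. In form: {"offset": [[tx, ty, tz], ...], "twist": [twist, ...]}. A call has 1 to 8 rows; each row shifts and turns the commanded pose from where the row before left it; what a row does not reach is not made up. A row lasts 1/8 s, in which the tool goes at most 62.5 mm and 10.7 degrees, less where a joint would pass 70% of its speed; a pose out of reach is approached as far as the arm can. A call with a gripper value outside its range is refused whole. "grip" is the finger opening in m, from 0 to 0.0881, set as the call begins (left out, the last holds). The fingers move at their own pace and stop on an object; "newtons" is the grip in N (left out, the last holds). Time passes only in rows, so rows that do not move let the fingers close. It gives the time, the measured TCP pose, the force and the opening at its end, in the units of the state.
- get_state(): the state, without advancing time (a new reading comes with each control period).
- snapshot(name): name is "scene" or "side" or "wrist"; returns the picture (480x640x3 uint8, red, green, blue); there is no depth.
- camera_params(name): a dict with "camera_matrix" (3x3 intrinsics, pixels), "dist_coeffs" ([k1, k2, p1, p2, k3] as OpenCV has them; the pictures are not rectified), "eye" and "orientation" of the camera in the world. Camera axes: x right, y up, looking along -z (the intrinsics and any distortion apply to the point x, -y, -z); pixel columns grow to the right and rows downward; lengths in m; the calibration is good to about 2 mm. A picture is of the moment at which its call begins: read the wrist's pose just before it. camera_params takes no time and is no camera call; for the wrist camera it gives the pose at the moment of the call.
- job.finish_job(): hands the job in, once; it reports no verdict.
The state is a dict: "clock": time; "q": joint angles; "qd": joint speeds; "joint_torque": joint torques, N m; "tool_pos": TCP position; "eef_rot": TCP orientation; "contact_force": force on the tool from outside, world axes, zero at the start; "moment": the same for the moment, N m; "opening": opening from 0.0 (shut) to 1.0 (fully open).
Only numpy, scipy, OpenCV 4.12 (cv2) and the standard library are available. Lean on these libraries where they do the work, as an engineer would, in place of code of your own. Each camera call takes 0.05 s, during which the arm holds its last target. There are 200 camera calls.

## Working session

There is one attempt and no reset: what is moved stays moved. The work goes in short steps, Python scripts to look and compute and a tool call to move; the robot and the scene stay as the last step left them, time stands still between calls to the robot, and variables do not carry over. Pictures are saved under pics/ and viewed, about 8 in all and at most 12, crops included, and the job is handed in when it is done.

Besides the shell and the picture viewer there is one more tool, called after ">>>" by a JSON object that holds its "name" and its "arguments", one argument or row to a line. carry_out: Moves the arm, as the interface text tells. Its arguments: {"type":"object","properties":{"offset":{"type":"array"},"twist":{"type":"array"},"grip":{"type":"number"},"newtons":{"type":"number"}},"required":["offset","twist"]}

```bash
mkdir -p pics; ls
cat > h.py <<'E'
import numpy as np, cv2
from scipy.spatial.transform import Rotation as R
from plant import get_state, snapshot, camera_params, job, r
def ray(cp,uv):
    K=np.array(cp["camera_matrix"],float);d=np.array(cp["dist_coeffs"],float)
    p=cv2.undistortPoints(np.array([[uv]],float),K,d)[0,0]
    v=R.from_quat(cp["orientation"]).apply([p[0],-p[1],-1.]); return np.array(cp["eye"],float),v
def onz(cp,uv,z):
    e,v=ray(cp,uv); return e+v*(z-e[2])/v[2]
def proj(cp,P):
    q=R.from_quat(cp["orientation"]).inv().apply(np.array(P,float)-np.array(cp["eye"]))
    q=np.atleast_2d(q)*[1,-1,-1]
    return cv2.projectPoints(q,np.zeros(3),np.zeros(3),np.array(cp["camera_matrix"],float),np.array(cp["dist_coeffs"],float))[0][:,0]
def take(n,name):
    cp=camera_params(n);im=np.array(snapshot(n))[:,:,::-1].copy();cv2.imwrite(f"pics/{name}.png",im);return cp,im
E
python3 - <<'E'
from h import *
for n in("scene","side","wrist"):
    cp,im=take(n,n+"0");print(n,np.round(cp["eye"],3),np.round(cp["orientation"],3),np.round(cp["camera_matrix"],1).tolist())
print(get_state())
E
```

```text
pics
scene [ 1.242 -0.38   0.886] [0.332 0.201 0.487 0.783] [[496.8, 0.0, 322.2], [0.0, 496.8, 240.9], [0.0, 0.0, 1.0]]
side [-0.047 -0.644  0.648] [ 0.453 -0.181 -0.33   0.808] [[521.4, 0.0, 316.8], [0.0, 521.4, 241.6], [0.0, 0.0, 1.0]]
wrist [0.084 0.624 0.383] [-0.112 -0.086  0.608  0.781] [[426.5, 0.0, 319.7], [0.0, 426.5, 241.2], [0.0, 0.0, 1.0]]
{'clock': 0.15, 'q': array([-1.28918862,  0.68979829, -0.19454109,  1.5661166 ,  0.15730162,
        0.9025228 , -0.21511923]), 'qd': array([-1.51522036e-04, -2.22378921e-03, -1.37541024e-03, -1.65408963e-03,
       -6.26698894e-05, -4.01247616e-04,  1.58326581e-04]), 'joint_torque': array([-3.29049453e-05, -5.27856195e+01, -1.26807455e+00, -1.53585774e+01,
       -5.24912041e-02,  3.89951238e-03,  1.09176785e-04]), 'tool_pos': array([0.15320699, 0.60541578, 0.23808722]), 'eef_rot': array([ 0.55829116,  0.43400747, -0.43477195, -0.55760367]), 'contact_force': array([ 0.07860043, -0.0154423 , -0.56135339]), 'moment': array([ 0.00489514, -0.03536834, -0.05512253]), 'opening': 1.0001278497522863}
```

View pics/scene0.png

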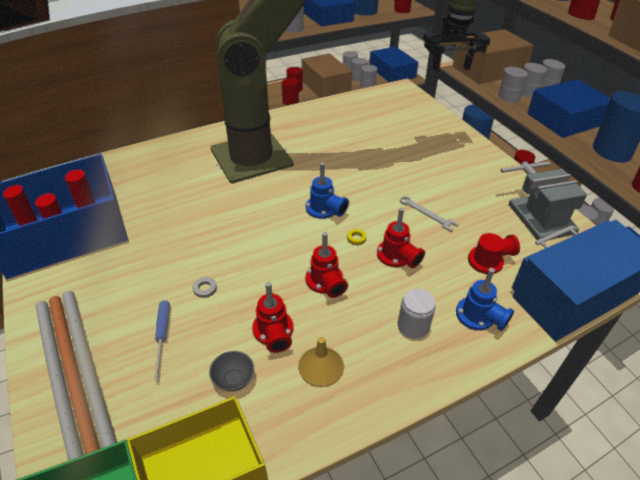

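View pics/side0.png

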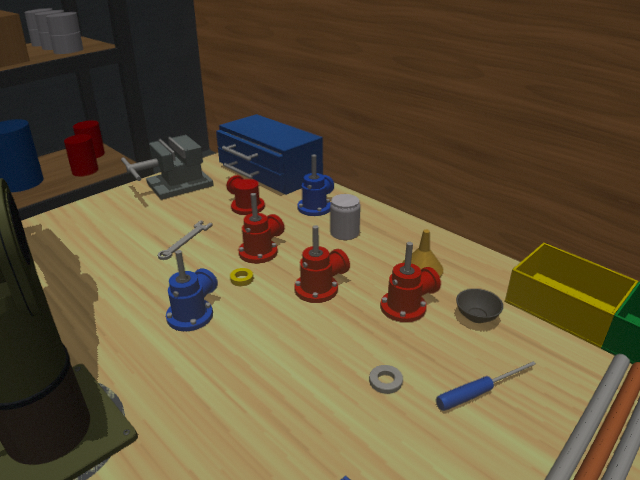

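Scene view: red valves with spindles at tips (400,210), (324,237), (269,286). The red spare_elbow (490,250) has no spindle, and two blue look-alikes stand at (322,195) and (482,300). The yellow collar is at (356,236); the bare steel ring (204,287) is a bystander. In the side view the valves are at (257,235), (317,273), (405,288) and the collar at (241,276). An enlarged crop will give confirmation and exact pixels.

Run:
```python
from h import *
a=cv2.imread("pics/scene0.png")[200:355,245:430];b=cv2.imread("pics/side0.png")[185:325,225:445]
a=cv2.resize(a,None,fx=3.5,fy=3.5,interpolation=cv2.INTER_CUBIC)
b=cv2.resize(b,None,fx=3.5,fy=3.5,interpolation=cv2.INTER_CUBIC)
cv2.imwrite("pics/ca.png",a);cv2.imwrite("pics/cb.png",b)
S={}
for n in("scene","side"):
    cp=camera_params(n);im=cv2.imread(f"pics/{n}0.png");h=cv2.cvtColor(im,cv2.COLOR_BGR2HSV)
    y=cv2.inRange(h,(24,150,100),(34,255,255))
    for k,m in(("yel",y),("red",cv2.inRange(h,(0,170,50),(6,255,255))|cv2.inRange(h,(174,170,50),(180,255,255)))):
        N,L,st,c=cv2.connectedComponentsWithStats(m)
        for i in range(1,N):
            if st[i,4]>80 and 100<c[i][0]<500 and c[i][1]>180: print(n,k,st[i],c[i].round(1),onz(cp,c[i],.007).round(3) if k=="yel" else "")
```

```text
scene yel [347 229  19  16 208] [356.2 236.3] [0.463 0.114 0.007]
scene yel [ 127  396  138   84 6615] [200.  449.2] [ 0.826 -0.411  0.007]
scene red [ 377  222   47   46 1156] [397.9 247.7] 
scene red [ 469  233   51   40 1328] [492.3 251.5] 
scene red [ 306  246   41   51 1150] [324.7 272.7] 
scene red [ 253  294   40   58 1373] [272.2 323.1] 
side yel [230 268  23  14 192] [240.9 274.5] [0.467 0.122 0.007]
side red [ 227  175   57   88 1988] [253.1 216.7] 
side red [300 247  50  40 785] [324.9 261.3] 
side red [ 381  263   59   59 1285] [412.  289.4] 
side red [295 284  43  17 248] [315.9 292.5]
```

View pics/ca.png

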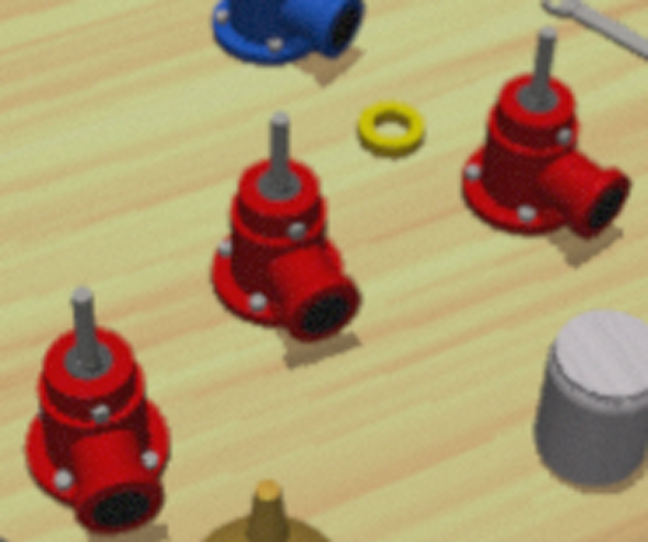

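View pics/cb.png

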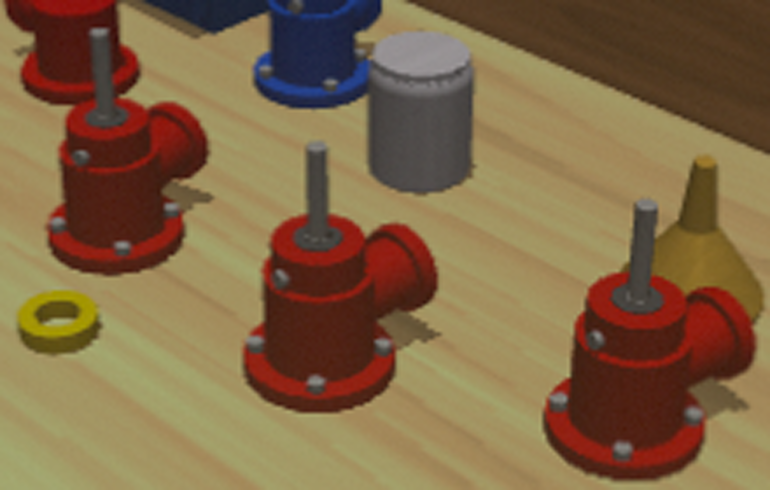

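```bash
cat >> h.py <<'E'
def tri(rs):
    A=np.zeros((3,3));b=np.zeros(3)
    for e,v in rs:
        v=v/np.linalg.norm(v);M=np.eye(3)-np.outer(v,v);A+=M;b+=M@e
    x=np.linalg.solve(A,b);return x,max(np.linalg.norm(np.cross(x-e,v/np.linalg.norm(v))) for e,v in rs)
E
python3 - <<'E'
from h import *
a=camera_params("scene");b=camera_params("side")
P={"right":{"tip":((83,294),(645,205)),"seat":((88,359),(637,299)),"out":((120,505),(725,335))},
"mid":{"tip":((280,117),(317,147)),"seat":((279,185),(317,237)),"out":((323,312),(410,266))},
"left":{"tip":((547,34),(100,33)),"seat":((539,97),(105,117)),"out":((603,203),(186,143))}}
for k,d in P.items():
    q={}
    for n,(s,t) in d.items():
        x,e=tri([ray(a,(245+s[0]/3.5,200+s[1]/3.5)),ray(b,(225+t[0]/3.5,185+t[1]/3.5))]);q[n]=x;print(k,n,x.round(4),round(e,4))
    o=q["out"]-q["seat"];print("yaw",np.degrees(np.arctan2(o[1],o[0])),np.hypot(o[0],o[1]))
x,e=tri([ray(a,(356.2,236.7)),ray(b,(241.5,275.5))]);print("collar",x,e)
print(R.from_quat(get_state()["eef_rot"]).as_matrix().round(3))
E
```

```text
right tip [ 0.6304 -0.1845  0.1478] 0.0002
right seat [ 0.6298 -0.1856  0.0895] 0.0
right out [ 0.6991 -0.1992  0.0382] 0.0017
yaw -11.09759058352149 0.07061547423469422
mid tip [ 0.5508 -0.0215  0.1484] 0.0
mid seat [ 0.551  -0.0211  0.0891] 0.0005
mid out [ 0.622  -0.0258  0.0394] 0.001
yaw -3.7995597687457945 0.07109191941782464
left tip [0.5544 0.173  0.1473] 0.0011
left seat [0.5538 0.1746 0.0887] 0.0001
left out [0.6237 0.1853 0.0404] 0.004
yaw 8.64841835296071 0.07070805372119947
collar [0.46372436 0.11453765 0.00825391] 0.0015311660081789766
[[ 0.245 -0.    -0.969]
 [ 0.969 -0.001  0.245]
 [-0.001 -1.    -0.   ]]
```

Collar at (0.464, 0.115). Valve seats: left (0.554, 0.175, yaw about 9°), mid (0.551, -0.021, -4°), right (0.630, -0.185, -11°). I'll straddle each spindle with the fingers 30 mm apart and nudge left first, starting with the left valve.

>>> {"name": "carry_out", "arguments": {
  "offset": [
    [0.04,-0.043,0],
    [0.04,-0.043,0],
    [0.04,-0.043,0],
    [0.04,-0.043,0],
    [0.04,-0.043,0],
    [0.04,-0.043,0],
    [0.04,-0.043,0],
    [0.04,-0.043,0]
  ],
  "twist": [2.8,2.8,2.8,2.8,2.8,2.8,2.8,2.8],
  "grip": 0.03
}}

```text
clock: 1.15
tool_pos: [0.4744, 0.2604, 0.2387]
eef_rot: [0.462, 0.535, -0.535, -0.463]
contact_force: [1.0, 0.8, -0.6]
opening: 0.341
```

>>> {"name": "carry_out", "arguments": {
  "offset": [
    [0.04,-0.043,0],
    [0.04,-0.043,0],
    [0,0,0],
    [0,0,0]
  ],
  "twist": [0,0,0,0]
}}

```text
clock: 1.65
tool_pos: [0.5527, 0.1764, 0.2384]
eef_rot: [-0.462, -0.534, 0.535, 0.463]
contact_force: [-0.1, 0.6, -0.3]
opening: 0.338
```

Run:
```python
from h import *
cp,im=take("wrist","w1");print(np.round(cp["eye"],3));
print(proj(cp,[[.5538,.1746,.09],[.5538,.1740,.150],get_state()["tool_pos"]]).round(1))
```

```text
[0.482 0.167 0.383]
[[315.4 223.5]
 [313.5 248.4]
 [320.2 315.8]]
```

View pics/w1.png

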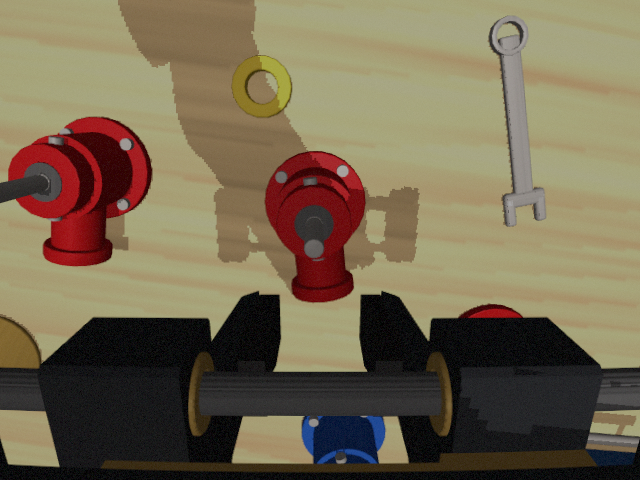

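Wrist view: spindle tip (314,248) and seat (315,224) land within a pixel of the prediction, and the collar is at (262,86). Going down.

>>> {"name": "carry_out", "arguments": {
  "offset": [
    [0.001,-0.002,-0.04],
    [0,0,-0.04],
    [0,0,-0.03],
    [0,0,-0.013],
    [0,0,0],
    [0,0,0]
  ],
  "twist": [0,0,0,0,0,0]
}}

```text
clock: 2.45
tool_pos: [0.5549, 0.1748, 0.117]
eef_rot: [0.463, 0.535, -0.534, -0.463]
contact_force: [0.4, 0.3, 0.1]
opening: 0.343
```

>>> {"name": "carry_out", "arguments": {
  "offset": [
    [-0.0006,0.004,0],
    [-0.0003,0.002,0],
    [-0.00015,0.001,0],
    [-0.00015,0.001,0]
  ],
  "twist": [0,0,0,0]
}}

```text
clock: 2.95
tool_pos: [0.5531, 0.1819, 0.1158]
eef_rot: [0.463, 0.534, -0.534, -0.463]
contact_force: [0.1, -0.8, 0.3]
opening: 0.341
```

>>> {"name": "carry_out", "arguments": {
  "offset": [
    [-0.00015,0.001,0],
    [0,0.0005,0],
    [0,0,0]
  ],
  "twist": [0,0,0]
}}

```text
clock: 3.32
tool_pos: [0.5529, 0.1831, 0.1157]
eef_rot: [-0.463, -0.534, 0.535, 0.463]
contact_force: [0.1, -0.4, 1.5]
opening: 0.337
```

>>> {"name": "carry_out", "arguments": {
  "offset": [
    [0,0.0005,0],
    [0,0.0005,0],
    [0,0,0]
  ],
  "twist": [0,0,0]
}}

```text
clock: 3.7
tool_pos: [0.5527, 0.1845, 0.1157]
eef_rot: [-0.463, -0.534, 0.535, 0.463]
contact_force: [-0.7, -1.4, 0.7]
opening: 0.339
```

>>> {"name": "carry_out", "arguments": {
  "offset": [
    [0,0.0005,0],
    [0,0.0005,0],
    [0,0,0]
  ],
  "twist": [0,0,0]
}}

```text
clock: 4.08
tool_pos: [0.5528, 0.1855, 0.1157]
eef_rot: [-0.463, -0.534, 0.535, 0.463]
contact_force: [-1.5, -1.2, 0.3]
opening: 0.342
```

>>> {"name": "carry_out", "arguments": {
  "offset": [
    [0,0.0005,0],
    [0,0.0005,0],
    [0,0,0]
  ],
  "twist": [0,0,0]
}}

```text
clock: 4.45
tool_pos: [0.5528, 0.1861, 0.1156]
eef_rot: [-0.463, -0.534, 0.535, 0.463]
contact_force: [-1.0, -1.1, 0.6]
opening: 0.339
```

>>> {"name": "carry_out", "arguments": {
  "offset": [
    [0,0.0005,0],
    [0,0.0005,0],
    [0,0,0]
  ],
  "twist": [0,0,0]
}}

```text
clock: 4.82
tool_pos: [0.5528, 0.1864, 0.1156]
eef_rot: [-0.463, -0.534, 0.535, 0.463]
contact_force: [-1.3, -5.6, 0.1]
opening: 0.345
```

Stiff here (5.6 N within about 0.3 mm), but I'll check the other direction as well.

>>> {"name": "carry_out", "arguments": {
  "offset": [
    [0.001,-0.008,0],
    [0.001,-0.007,0],
    [0.0,-0.002,0],
    [0,0,0]
  ],
  "twist": [0,0,0,0]
}}

```text
clock: 5.32
tool_pos: [0.5551, 0.1707, 0.1158]
eef_rot: [0.463, 0.535, -0.534, -0.463]
contact_force: [0.3, 0.2, 0.2]
opening: 0.344
```

>>> {"name": "carry_out", "arguments": {
  "offset": [
    [0,-0.0005,0],
    [0,-0.0005,0],
    [0,-0.0005,0],
    [0,0,0]
  ],
  "twist": [0,0,0,0]
}}

```text
clock: 5.82
tool_pos: [0.5551, 0.1693, 0.1159]
eef_rot: [0.463, 0.535, -0.534, -0.463]
contact_force: [-0.5, 0.8, 0.4]
opening: 0.338
```

>>> {"name": "carry_out", "arguments": {
  "offset": [
    [0,-0.0005,0],
    [0,-0.0005,0],
    [0,0,0]
  ],
  "twist": [0,0,0]
}}

```text
clock: 6.2
tool_pos: [0.555, 0.168, 0.1158]
eef_rot: [0.463, 0.535, -0.534, -0.463]
contact_force: [0.6, 1.9, 0.9]
opening: 0.339
```

>>> {"name": "carry_out", "arguments": {
  "offset": [
    [0,-0.0005,0],
    [0,-0.0005,0],
    [0,0,0]
  ],
  "twist": [0,0,0]
}}

```text
clock: 6.58
tool_pos: [0.5549, 0.1668, 0.1157]
eef_rot: [-0.463, -0.534, 0.534, 0.463]
contact_force: [0.3, 1.3, 1.0]
opening: 0.339
```

>>> {"name": "carry_out", "arguments": {
  "offset": [
    [0,-0.0005,0],
    [0,-0.0005,0],
    [0,0,0]
  ],
  "twist": [0,0,0]
}}

```text
clock: 6.95
tool_pos: [0.5549, 0.1658, 0.1157]
eef_rot: [-0.463, -0.534, 0.535, 0.463]
contact_force: [1.0, 1.0, -0.0]
opening: 0.34
```

>>> {"name": "carry_out", "arguments": {
  "offset": [
    [0,-0.0005,0],
    [0,-0.0005,0],
    [0,0,0]
  ],
  "twist": [0,0,0]
}}

```text
clock: 7.32
tool_pos: [0.5549, 0.1648, 0.1157]
eef_rot: [-0.463, -0.534, 0.535, 0.463]
contact_force: [0.4, 0.9, 0.0]
opening: 0.342
```

>>> {"name": "carry_out", "arguments": {
  "offset": [
    [0,-0.0005,0],
    [0,-0.0005,0],
    [0,0,0]
  ],
  "twist": [0,0,0]
}}

```text
clock: 7.7
tool_pos: [0.5549, 0.1638, 0.1158]
eef_rot: [-0.463, -0.534, 0.535, 0.463]
contact_force: [-0.4, 1.0, -0.2]
opening: 0.338
```

Run:
```python
from h import *
cp,im=take("wrist","w2")
print(proj(cp,[[.5538,.1746,.09],[.5538,.1746,.150]]).round(1))
c,s=take("side","s2");print(proj(c,[[.5538,.1746,.09],[.5538,.1746,.150]]).round(1))
w=cv2.resize(im[150:420,200:450],None,fx=2,fy=2);q=cv2.resize(s[150:285,190:340],None,fx=4,fy=4)
cv2.imwrite("pics/w2c.png",cv2.resize(np.hstack([w,q]),(800,390)) if w.shape[0]==q.shape[0] else w)
```

```text
[[342.8 290.5]
 [353.4 369. ]]
[[255.  217.9]
 [253.1 193.5]]
```

View pics/w2c.png

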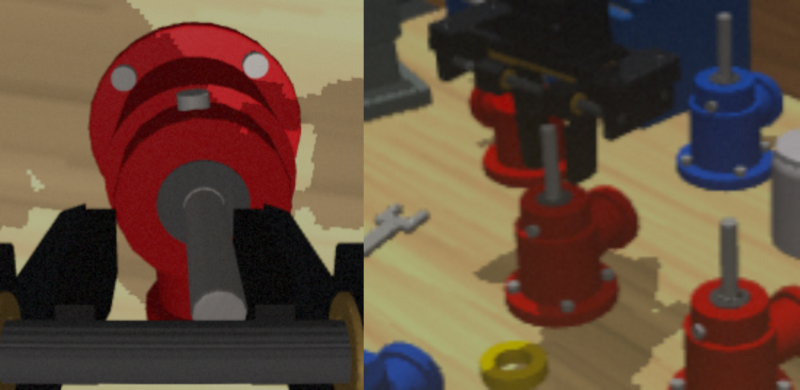

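The pictures show this spindle close to upright again (wrist tip about (350,360)) after soft travel of several mm at about 1 N. So it is the loose one, and the 5.6 N on the left was its stop. I'll keep going right to a clear lean, short of the stop.

>>> {"name": "carry_out", "arguments": {
  "offset": [
    [0,-0.0005,0],
    [0,-0.0005,0],
    [0,-0.0005,0],
    [0,-0.0005,0],
    [0,0,0]
  ],
  "twist": [0,0,0,0,0]
}}

```text
clock: 8.43
tool_pos: [0.5549, 0.1619, 0.1158]
eef_rot: [0.463, 0.535, -0.534, -0.463]
contact_force: [0.2, 0.8, -0.1]
opening: 0.339
```

>>> {"name": "carry_out", "arguments": {
  "offset": [
    [0,-0.0005,0],
    [0,-0.0005,0],
    [0,0,0]
  ],
  "twist": [0,0,0]
}}

```text
clock: 8.8
tool_pos: [0.5549, 0.1608, 0.1157]
eef_rot: [-0.463, -0.534, 0.534, 0.463]
contact_force: [-0.4, 1.3, 0.8]
opening: 0.339
```

>>> {"name": "carry_out", "arguments": {
  "offset": [
    [0,-0.0005,0],
    [0,0,0]
  ],
  "twist": [0,0]
}}

```text
clock: 9.05
tool_pos: [0.5549, 0.1603, 0.1157]
eef_rot: [-0.463, -0.534, 0.534, 0.463]
contact_force: [0.6, 1.0, 1.1]
opening: 0.343
```

>>> {"name": "carry_out", "arguments": {
  "offset": [
    [0,-0.0005,0],
    [0,0,0]
  ],
  "twist": [0,0]
}}

```text
clock: 9.3
tool_pos: [0.5549, 0.1599, 0.1157]
eef_rot: [-0.463, -0.534, 0.534, 0.463]
contact_force: [1.3, 0.7, 0.2]
opening: 0.339
```

>>> {"name": "carry_out", "arguments": {
  "offset": [
    [0,-0.0005,0],
    [0,0,0]
  ],
  "twist": [0,0]
}}

```text
clock: 9.55
tool_pos: [0.5549, 0.1594, 0.1157]
eef_rot: [0.463, 0.534, -0.534, -0.463]
contact_force: [0.9, 0.4, 0.7]
opening: 0.342
```

>>> {"name": "carry_out", "arguments": {
  "offset": [
    [-0.001,0.007,0],
    [0,0,0],
    [0,0,0.04],
    [0,0,0.045],
    [-0.01,0,0.04],
    [-0.03,-0.02,0],
    [0,0,0],
    [0,0,0]
  ],
  "twist": [0,0,0,0,0,0,0,0],
  "grip": 0.03
}}

```text
clock: 10.55
tool_pos: [0.5142, 0.1465, 0.2407]
eef_rot: [0.463, 0.535, -0.534, -0.463]
contact_force: [0.0, -0.3, -0.2]
opening: 0.339
```

Run:
```python
from h import *
cp,im=take("wrist","w3");print(get_state()["tool_pos"])
h=cv2.cvtColor(im,cv2.COLOR_BGR2HSV);m=cv2.inRange(h,(22,120,60),(35,255,255))
cs,_=cv2.findContours(m,cv2.RETR_EXTERNAL,cv2.CHAIN_APPROX_NONE)
for c in cs:
    if cv2.contourArea(c)>800: e=cv2.fitEllipse(cv2.convexHull(c));print(e,[onz(cp,e[0],z).round(4) for z in(.007,.014)])
print(proj(cp,[[.5538,.1746,.09],[.5538,.1746,.150]]).round(1))
cv2.imwrite("pics/w3c.png",im[:400])
```

```text
[0.51446578 0.14683188 0.24056627]
((291.418212890625, 137.50839233398438), (57.11375045776367, 58.60142517089844), 163.96151733398438) [array([0.4635, 0.1155, 0.007 ]), array([0.4632, 0.1159, 0.014 ])]
[[348.4 278. ]
 [354.8 313.8]]
```

View pics/w3c.png

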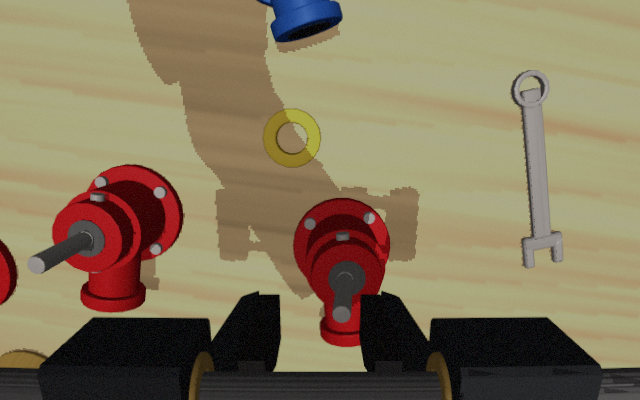

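Spindle A's tip shows at (341,314); upright would be (354.8,314). That is about 7.6 mm to the right, and it stays there. The yellow ring at (291,137) is the collar (57 px is about 50 mm), at (0.4635, 0.1157). I'm going to grasp it.

>>> {"name": "carry_out", "arguments": {
  "offset": [
    [-0.025,-0.015,0],
    [-0.0257,-0.016,0],
    [0,0,-0.06],
    [0,0,-0.06],
    [0,0,-0.055],
    [0,0,-0.03],
    [0,0,0],
    [0,0,0]
  ],
  "twist": [0,0,0,0,0,0,0,0],
  "grip": 0.07
}}

```text
clock: 11.6
tool_pos: [0.464, 0.116, 0.0363]
eef_rot: [0.463, 0.535, -0.534, -0.463]
contact_force: [0.7, 0.4, 0.1]
opening: 0.795
```

>>> {"name": "carry_out", "arguments": {
  "offset": [
    [0,0,-0.015],
    [0,0,-0.01],
    [0,0,-0.006],
    [0,0,0],
    [0,0,0]
  ],
  "twist": [0,0,0,0,0]
}}

```text
clock: 12.22
tool_pos: [0.4634, 0.1155, 0.0051]
eef_rot: [0.463, 0.535, -0.534, -0.463]
contact_force: [-0.1, 2.0, -0.6]
opening: 0.793
```

>>> {"name": "carry_out", "arguments": {
  "offset": [
    [0,0,0],
    [0,0,0],
    [0,0,0],
    [0,0,0],
    [0,0,0],
    [0,0,0]
  ],
  "twist": [0,0,0,0,0,0],
  "grip": 0.04,
  "newtons": 12
}}

```text
clock: 12.98
tool_pos: [0.4633, 0.1154, 0.0049]
eef_rot: [0.463, 0.535, -0.534, -0.463]
contact_force: [-0.8, -0.1, 2.9]
opening: 0.559
```

Closed at about 49 mm, so the collar is held. Lifting it to above the spindle.

>>> {"name": "carry_out", "arguments": {
  "offset": [
    [0,0,0.02],
    [0,0,0.055],
    [0,0,0.06],
    [0,0,0.06],
    [0.03,0.017,0],
    [0.035,0.02,0],
    [0.0264,0.015,0],
    [0,0,0]
  ],
  "twist": [0,0,0,0,0,0,0,0]
}}

```text
clock: 13.98
tool_pos: [0.5556, 0.1686, 0.1992]
eef_rot: [0.463, 0.535, -0.534, -0.463]
contact_force: [-0.3, -0.4, -0.5]
opening: 0.555
```

>>> {"name": "carry_out", "arguments": {
  "offset": [
    [0,0,0],
    [0,0,0]
  ],
  "twist": [0,0]
}}

```text
clock: 14.22
tool_pos: [0.5534, 0.1665, 0.1995]
eef_rot: [-0.463, -0.534, 0.535, 0.463]
contact_force: [-0.6, 0.6, -0.4]
opening: 0.555
```

Run:
```python
from h import *
cp,im=take("wrist","w4");p=get_state()["tool_pos"];print(p)
a,s=take("scene","c4");b,d=take("side","d4")
for c in(cp,a,b): print(proj(c,[[.5538,.1746,.09],[.5549,.1671,.150],p+[0,0,-.005]]).round(1).tolist())
cr=lambda i,x,y,w,h:cv2.resize(i[y:y+h,x:x+w],(400,300),interpolation=cv2.INTER_CUBIC)
cv2.imwrite("pics/m4.png",np.vstack([np.hstack([cr(im,160,190,320,240),cr(s,340,150,140,105)]),np.hstack([cr(d,185,135,140,105),np.zeros((300,400,3),np.uint8)])]))
```

```text
[0.55367979 0.16663224 0.1996897 ]
[[331.2, 239.6], [318.8, 273.6], [317.8, 311.2]]
[[399.1, 227.3], [399.6, 209.2], [401.4, 193.7]]
[[255.0, 217.9], [255.7, 194.5], [254.0, 175.6]]
```

View pics/m4.png

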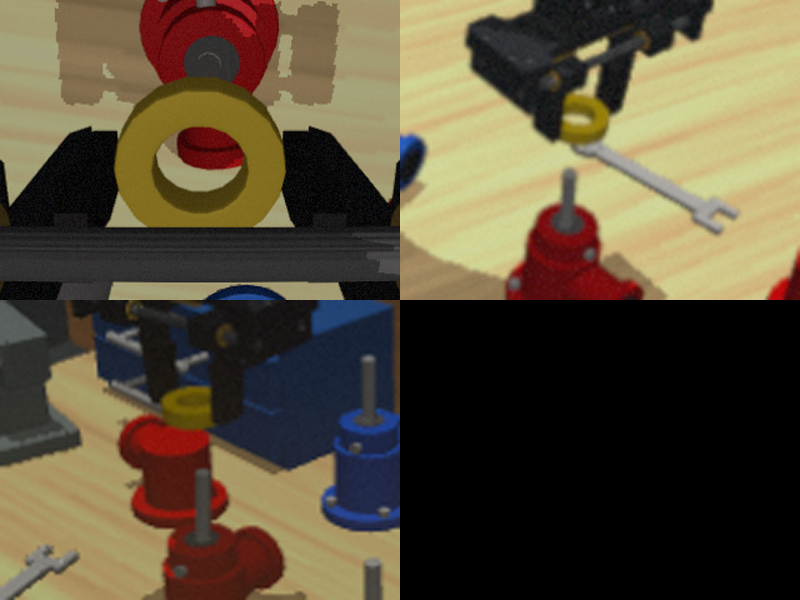

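Collar is level and held centrally (wrist (320,312)). The spindle tip at scene (399,210) and side (256,195) matches the predicted leaning tip. I'll lower it along the lean.

>>> {"name": "carry_out", "arguments": {
  "offset": [
    [0.001,0.0005,-0.015],
    [0,0,-0.015],
    [0,0,-0.01],
    [0,0,0],
    [0,0,-0.005],
    [0,0,-0.005],
    [0,0,0],
    [0,0,0]
  ],
  "twist": [0,0,0,0,0,0,0,0]
}}

```text
clock: 15.38
tool_pos: [0.5557, 0.168, 0.1499]
eef_rot: [0.463, 0.535, -0.534, -0.463]
contact_force: [-0.3, 0.6, -0.3]
opening: 0.557
```

>>> {"name": "carry_out", "arguments": {
  "offset": [
    [0,0.0006,-0.006],
    [0,0.0006,-0.006],
    [-0.0001,0.0006,-0.006],
    [-0.0001,0.0006,-0.006],
    [-0.0001,0.0006,-0.006],
    [-0.0001,0.0006,-0.006],
    [-0.0001,0.0006,-0.006],
    [0,0,0]
  ],
  "twist": [0,0,0,0,0,0,0,0]
}}

```text
clock: 16.38
tool_pos: [0.5548, 0.1721, 0.1072]
eef_rot: [-0.463, -0.534, 0.535, 0.463]
contact_force: [-0.1, -0.9, -1.9]
opening: 0.557
```

>>> {"name": "carry_out", "arguments": {
  "offset": [
    [0,0.0004,-0.004],
    [0,0,-0.003],
    [0,0,-0.002],
    [0,0,-0.001],
    [0,0,0],
    [0,0,0]
  ],
  "twist": [0,0,0,0,0,0]
}}

```text
clock: 17.12
tool_pos: [0.5552, 0.1726, 0.0978]
eef_rot: [0.463, 0.535, -0.534, -0.463]
contact_force: [-0.0, -0.4, -0.8]
opening: 0.561
```

>>> {"name": "carry_out", "arguments": {
  "offset": [
    [0,0,-0.0007],
    [0,0,-0.0005],
    [0,0,0]
  ],
  "twist": [0,0,0]
}}

```text
clock: 17.5
tool_pos: [0.5551, 0.1725, 0.0965]
eef_rot: [-0.463, -0.534, 0.535, 0.463]
contact_force: [0.4, -0.4, -0.3]
opening: 0.555
```

>>> {"name": "carry_out", "arguments": {
  "offset": [
    [0,0,-0.0005],
    [0,0,-0.0005],
    [0,0,0]
  ],
  "twist": [0,0,0]
}}

```text
clock: 17.88
tool_pos: [0.5551, 0.1725, 0.0955]
eef_rot: [-0.463, -0.534, 0.535, 0.463]
contact_force: [-0.8, -0.0, -0.5]
opening: 0.561
```

>>> {"name": "carry_out", "arguments": {
  "offset": [
    [0,0,-0.0005],
    [0,0,0]
  ],
  "twist": [0,0]
}}

```text
clock: 18.12
tool_pos: [0.5551, 0.1725, 0.095]
eef_rot: [-0.463, -0.534, 0.535, 0.463]
contact_force: [0.1, -1.0, -0.2]
opening: 0.556
```

>>> {"name": "carry_out", "arguments": {
  "offset": [
    [0,0,-0.0005],
    [0,0,-0.0003],
    [0,0,0]
  ],
  "twist": [0,0,0]
}}

```text
clock: 18.5
tool_pos: [0.5552, 0.1725, 0.0949]
eef_rot: [0.463, 0.535, -0.534, -0.463]
contact_force: [-1.1, -0.9, 5.0]
opening: 0.559
```

>>> {"name": "carry_out", "arguments": {
  "offset": [
    [0,0,-0.0005],
    [0,0,-0.0003],
    [0,0,0]
  ],
  "twist": [0,0,0]
}}

```text
clock: 18.88
tool_pos: [0.5552, 0.1726, 0.0948]
eef_rot: [0.463, 0.535, -0.534, -0.463]
contact_force: [-3.1, -1.6, 10.7]
opening: 0.556
```

Seated: 10.7 N upward with no further travel. I'll relax, open and rise.

>>> {"name": "carry_out", "arguments": {
  "offset": [
    [0,0,0.0008],
    [0,0,0],
    [0,0,0],
    [0,0,0],
    [0,0,0]
  ],
  "twist": [0,0,0,0,0],
  "grip": 0.072
}}

```text
clock: 19.5
tool_pos: [0.5551, 0.1725, 0.0941]
eef_rot: [-0.463, -0.534, 0.534, 0.463]
contact_force: [-0.3, 0.7, -0.2]
opening: 0.818
```

>>> {"name": "carry_out", "arguments": {
  "offset": [
    [0,0,0.01],
    [0,0,0.03],
    [0,0,0.05],
    [0,0,0.05],
    [-0.02,0,0.02],
    [-0.04,0,0],
    [0,0,0],
    [0,0,0]
  ],
  "twist": [0,0,0,0,0,0,0,0]
}}

```text
clock: 20.5
tool_pos: [0.496, 0.1725, 0.2548]
eef_rot: [0.463, 0.535, -0.534, -0.463]
contact_force: [0.4, -0.1, -0.4]
opening: 0.819
```

Run:
```python
from h import *
cp,im=take("wrist","w5");print(get_state()["tool_pos"])
a,s=take("scene","c5");b,d=take("side","d5")
for c in(cp,a,b): print(proj(c,[[.5538,.1746,.09],[.5538,.1746,.104],[.5538,.1746,.150],[.5549,.1671,.150]]).round(1).tolist())
for n,c,i in(("w",cp,im),("sc",a,s),("sd",b,d)):
    m=cv2.inRange(cv2.cvtColor(i,cv2.COLOR_BGR2HSV),(22,120,50),(35,255,255))
    for k in cv2.findContours(m,cv2.RETR_EXTERNAL,cv2.CHAIN_APPROX_NONE)[0]:
        if 100<cv2.contourArea(k)<12000: e=cv2.fitEllipse(cv2.convexHull(k));print(n,np.round(e[0],1),np.round(e[1],1),onz(c,e[0],.097).round(4))
cr=lambda i,x,y,w,h:cv2.resize(i[y:y+h,x:x+w],(400,300),interpolation=cv2.INTER_CUBIC)
cv2.imwrite("pics/m5.png",np.vstack([np.hstack([cr(im,160,150,320,240),cr(s,330,170,140,105)]),np.hstack([cr(d,185,155,140,105),cv2.resize(s,(400,300))])]))
```

```text
[0.49625052 0.17252496 0.25458114]
[[310.5, 288.4], [310.2, 295.6], [308.7, 324.2], [297.0, 324.2]]
[[399.1, 227.3], [399.8, 222.9], [402.1, 208.0], [399.6, 209.2]]
[[255.0, 217.9], [254.6, 212.4], [253.1, 193.5], [255.7, 194.5]]
w [308.6 293.3] [63.5 65. ] [0.5551 0.1734 0.097 ]
sc [197.3 460.3] [126.8 215.8] [ 0.8852 -0.4177  0.097 ]
sc [398.7 225.5] [17.  20.7] [0.5543 0.1723 0.097 ]
sd [577.3 297.2] [ 90.5 156.2] [ 0.7675 -0.4566  0.097 ]
sd [255.2 214.9] [15.3 22.9] [0.555  0.1747 0.097 ]
```

View pics/m5.png

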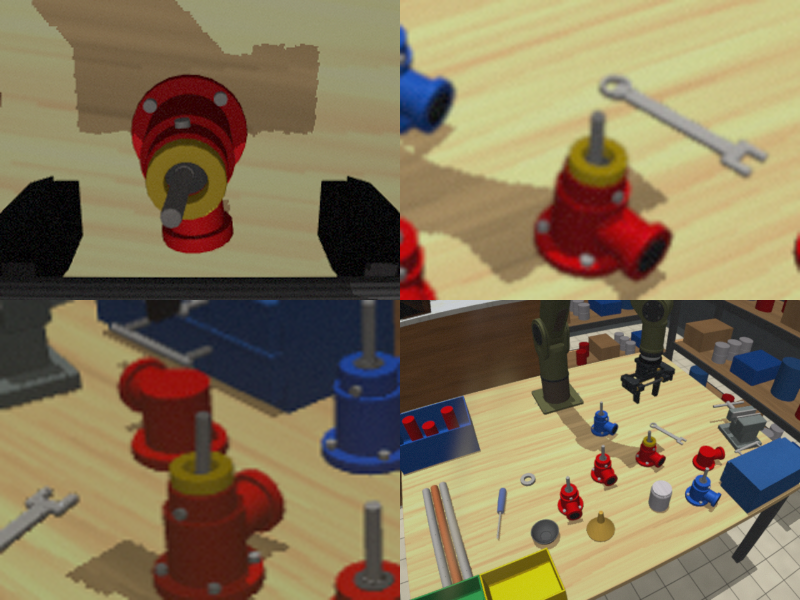

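The collar lies flat on the valve top (wrist (309,293)), about 2 mm from the seat centre. The spindle tip at (298,324) is still about 7 mm to the right, and nothing touches it. Handing in.

```bash
python3 -c "
from plant import job;print(job.finish_job())"
```

```text
the job is handed in; nothing more can be done
None
```

The yellow collar is on the loose valve, and I handed the job in at about 20.7 s of the 67 s allowed; it reports no verdict.

- **Finding the loose spindle:** It was the valve nearest the wrench, the leftmost red one, and the first I felt. I did not nudge the other two.
- **Rocking it:** I pushed it left until it met a stop, about 5.6 N at the reading. Then I pushed it right at about 1 N until it leaned about 7.6 mm at the tip, where it stayed. I took no picture at the left stop, so the left rock rests on that force and on the soft travel felt coming back.
- **Placing the collar:** I lowered it along the lean until it pressed on the valve top, about 10.7 N upward on the tool at most. Then I released it and backed off.

Last checks:
- **Collar position:** It looks flat in all three views. Its centre is 1–2.5 mm from my estimate of the seat centre; the three views differ by about 2 mm.
- **Spindle:** It still leans right, about 7 mm at the tip.
- **Robot and bystanders:** The gripper is clear of everything, and the bystanders look unmoved in the last overview picture. I did not measure them.

One reading did mislead me at first. The left push looked stiff, like a sound spindle, until the push to the right showed it had been the loose one's hard stop.

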